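# Gauge the joints of a seat frame with a feeler

### The job

One of the three cross-rail joints of this seat frame was never pulled up and is open all the way down; the other two only look open at the top. Draw the feeler from its block and try its blade in each joint in turn, left, middle, right as the robot sees them, pressing it straight down lightly until it stops and never forcing it; then leave it standing in the open joint, pushed in up to its bolster, so that the joiner finds the joint. Leave the other things on the bench where they are.

Things in the scene. Friction and masses are not known exactly. Their poses are not given: they have to be found in the camera images.
- feeler: The feeler: steel blade, upright dark wooden handle, 0.12 kg. Upright, z points up, x across the blade's thickness, y across its width. Origin: centre of the underside of the steel bolster (20 in x, 30 in y, 4 mm high), wider than any gap. Handle 16 mm (x) by 26 mm (y), its top 66 mm above the origin. Starts upright in the block's slot, bolster on the block; usable either way round.
- feeler_blade: The blade of the feeler, fixed to it: 3 mm thick (x), 20 mm wide (y), reaching 36 mm below the bolster, its end rounded. Same origin and axes as the feeler. A load over 30 N on the blade counts as forcing it.
- feeler_tip (a point): Middle of the blade's lower end, 36 mm below the feeler's origin.
- block_slot (a point): Mouth of the slot in which the feeler stands, on top of a fixed brown wooden block 45 mm high, 55 mm (x) by 170 mm (y), to the robot's left or right. Slot 5 mm (x) by 24 mm (y), 40 mm deep. An awl and a screwdriver stand in the block 85 and 116 mm from the slot along +y, their tops 105 mm above the bench.
- frame: Bare beech seat frame, fixed on the bench: 334 mm (x) by 450 mm (y), all rails 50 mm high, flat on top. Origin: centre of its underside; -x is the front rail, nearest the robot; +y the robot's left. Three cross rails 42 mm wide in y run back from the front rail, springs between them lower down. Each meets the front rail's inner face in a joint.
- joint_left (a point): Left joint (+y side): mid point of its gap, level with the rails' top; axes as the frame's. The gap is 42 mm long in y, 4.6 mm wide in x at the top, its upper edges eased by 2 mm, its faces dark with old glue. If this is the open joint it stays 4.6 mm wide all the way down; if not, it narrows to under 1 mm and the blade, pressed lightly, jams 6 to 19 mm down.
- joint_middle (a point): The joint in the middle; same point, axes and sizes. Any one of the three may be the open one.
- joint_right (a point): Right joint (-y side): the same point, axes and sizes.
- clip_tray: Fixed grey open tray of spring clips, 110 by 150 mm, 50 mm high, on the side opposite the block. Origin under its centre.
- stapler: Loose air stapler lying on its side, about 160 by 175 mm and 45 mm high, 0.95 kg. A bystander; origin under its barrel.
- hammer: Loose hammer lying on the bench between robot and frame. A bystander; origin under its middle.
- staple_box: Loose open cardboard box of staple strips, 100 by 55 mm, 32 mm high. A bystander; origin under its centre.
Mind the look-alikes: they are no part of the job. Of the things that look like the part that bears block_slot, the middle-sized one is meant.

How it is judged:
By the outcome, as a careful person would: the job done as asked, in the order asked, and still so for the second after the job is handed in, with the robot touching nothing.
It also fails if it takes over 72 s, if anything falls off the work surface, if the arm or the gripper's body presses on something with over 40 N, if the wrist force passes 120 N, or if a joint passes its speed limit or range.

### The arm

A 6-joint arm with a two-finger parallel gripper is mounted at the origin on the work surface. World frame = base frame: x ahead of the robot, y to its left, z up, the work surface at z = 0. Lengths are in m, angles in rad, forces in N, time in s.
With the tool pointing down it reaches from about 0.25 to 0.775 m from the base axis. Payload 8.9 kg.
Tool frame: the origin (TCP) lies at the very end of the fingers, on their centre line; the grasp point (between the pads) lies 19 mm behind it (tcp_to_grasp is the distance from the TCP to the grasp point, in m); y points along the fingers, z is the direction in which the jaws open and shut, and the axes are right-handed (so a half turn about y gives the same grasp; the last joint's range is limited). The gripper opens to 85 mm and grips with 20 to 120 N. Pads are 22 mm wide; open, the fingers measure 114 mm over their backs; the gripper's body (76 mm by 85 mm) begins 54 mm behind the grasp point. The pads swing forward as they close: fully open they stand 13 mm farther back than shut.
Start: joints at [-1.302, 0.291, -0.153, 1.127, 0, 1.431], TCP at [0.208, -0.482, 0.231] pointing down, gripper open.
Joint ranges: [-2.52, 2.52], [-0.91, 1.74], [-1.3, 1.37], [-1.96, 2.02], [-1.52, 1.47], [-3.14, 3.14]. Speed limits (rad/s): [2.22, 2.22, 2.79, 3.14, 3.14, 3.14].

### API

Orientations are given as a unit quaternion [x, y, z, w].
In Python, from bench import * gives the robot as it stands.
- The arm moves only by the tool drive_tool, never from a script. Its argument "plan" is a list of rows, each a list of 3 entries, a list of its own where there are three numbers: the turn, a rotation vector about the tool's x, y, z in degrees, then the shift along the tool's x, y, z in cm, then the finger opening in cm, from 0 to 8.54. A call has 1 to 12 rows; each row shifts and turns the commanded pose from where the row before left it, along the tool's axes as they then stand; what a row does not reach is not made up. A row lasts 1/8 s, in which the tool goes at most 62.5 mm and 10.7 degrees, less where a joint would pass 70% of its speed; a pose out of reach is approached as far as the arm can. A call is refused whole if a number of a shift passes 6.25 or a number of a turn 10.7, either way. A call with a gripper value outside its range is refused whole. The fingers move at their own pace and stop on an object; the grip force is fixed at half the most. Time passes only in rows, so rows that do not move let the fingers close. It gives the time, the measured TCP pose, the force and the opening at its end, in the units of the state.
- sense(): the state, without advancing time (a new reading comes with each control period).
- snapshot(name): name is "side" or "top" or "wrist"; returns the picture (400x640x3 uint8, red, green, blue); there is no depth.
- camera_info(name): a dict with "fx", "fy", "cx", "cy" (pixels), "cam_to_world" (4x4, takes a point from camera to world coordinates); the wrist camera has in their place "T_tool_cam" (4x4, takes a point from camera to tool coordinates, whose origin is the TCP and whose axes are the tool frame's). Camera axes: x right, y down, z forward; pixel columns grow to the right and rows downward; lengths in m; the calibration is good to about 2 mm. A picture is of the moment at which its call begins: read the wrist's pose just before it. camera_info takes no time and is no camera call.
- finish_job(): hands the job in, once; it reports no verdict.
The state is a dict: "clock": time; "q": joint angles; "qvel": joint speeds; "tau": joint torques, N m; "eef_pos": TCP position; "tcp_rot": TCP orientation; "force": force on the tool from outside, world axes, zero at the start; "torque": the same for the moment, N m; "width": finger opening in m.
Only numpy, scipy, OpenCV 4.12 (cv2) and the standard library are available. Lean on these libraries where they do the work, as an engineer would, in place of code of your own. Each camera call takes 0.05 s, during which the arm holds its last target.

## Working session

There is one attempt and no reset: what is moved stays moved. The work goes in short steps, Python scripts to look and compute and a tool call to move; the robot and the scene stay as the last step left them, time stands still between calls to the robot, and variables do not carry over. Pictures are saved under pics/ and viewed, and the job is handed in when it is done.

Besides the shell and the picture viewer there is one more tool, called after ">>>" in YAML: its name, and indented under it one key for each argument. drive_tool: Moves the arm, as the interface text tells. Its arguments: {"type":"object","properties":{"plan":{"type":"array"}},"required":["plan"]}

```bash
ls; mkdir -p pics
python3 - <<'E'
from bench import *
import cv2
s=sense();print({k:(v if not hasattr(v,'tolist') else v.tolist()) for k,v in s.items()})
for n in("side","top","wrist"):
    im=snapshot(n);cv2.imwrite(f"pics/{n}0.png",im[:,:,::-1]);print(n,camera_info(n))
E
```

```text
pics
{'clock': 0.0, 'q': [-1.302294748350754, 0.29127493559981177, -0.15409204381594865, 1.1267099147143085, -1.545806862406364e-05, 1.4314912411851677], 'qvel': [-0.0003350113890009165, -0.00032713472650465464, -0.0006352994166140962, 0.00019370500446503605, -0.00012043329600683294, 0.00050733971321592], 'tau': [0.00031129608032642864, -53.71383190155029, 33.13734769821167, 0.01588324725162238, -0.00015870285096752923, -5.02729324836082e-07], 'eef_pos': [0.20809592578010944, -0.4815341491472207, 0.23074787890291976], 'tcp_rot': [-0.14321906319821964, 0.6929094125804212, -0.6920065090302897, 0.14314970259763637], 'force': [0.05616735209643546, 1.2036841947506642, 0.48877089483658254], 'torque': [-0.01552182470312908, -0.0221842575613844, 0.0022223844745700673], 'width': 0.08545001349522398}
side {'fx': 472.48762618454697, 'fy': 472.48762618454697, 'cx': 320.31041500084046, 'cy': 192.6300382161789, 'cam_to_world': array([[ 0.99130413, -0.06923029,  0.11190752,  0.32998821],
       [-0.13113321, -0.59056989,  0.79626081, -1.06160457],
       [ 0.01096385, -0.80401143, -0.59451276,  0.7
[... 206 characters left out ...]
0.01270604, -0.98619985,  0.16507093,  0.281276  ],
       [-0.99987944, -0.01400477, -0.00670614, -0.04233861],
       [ 0.00892537, -0.16496582, -0.9862589 ,  1.1099495 ],
       [ 0.        ,  0.        ,  0.        ,  1.        ]])}
wrist {'fx': 355.0809690091581, 'fy': 355.0809690091581, 'cx': 325.2959207178321, 'cy': 194.70963111025716, 'T_tool_cam': array([[-7.59103926e-04,  9.48656716e-01,  3.16306590e-01,
        -8.07285304e-02],
       [-1.78455413e-03, -3.16307463e-01,  9.48655050e-01,
        -1.42883080e-01],
       [ 9.99998120e-01,  1.55661541e-04,  1.93303950e-03,
         7.13459489e-04],
       [ 0.00000000e+00,  0.00000000e+00,  0.00000000e+00,
         1.00000000e+00]])}
```

View pics/top0.png

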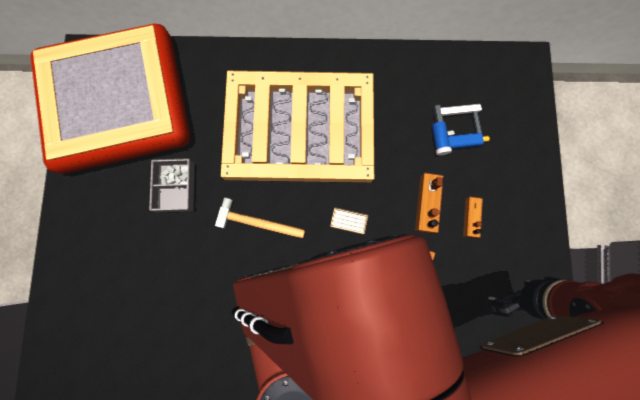

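View pics/side0.png

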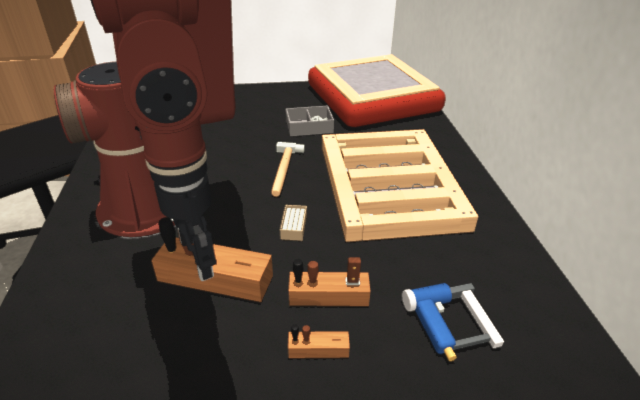

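View pics/wrist0.png

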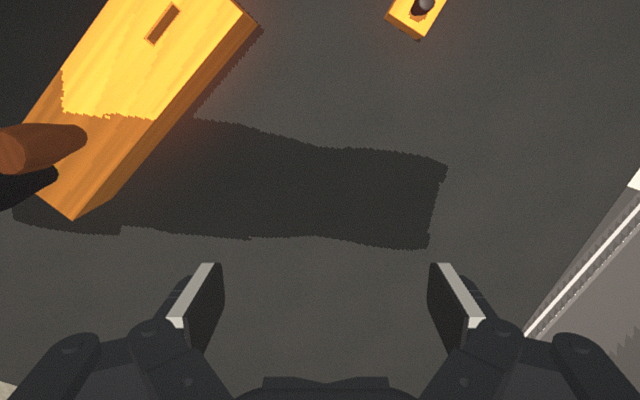

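Candidate blocks in the side view are a big one at about (212,270), a middle one at (330,288) and a small one at (318,345). The middle one fits: it is the middle size and has an upright handle with a steel bolster at (354,270). I'll confirm this in an enlarged crop.

Run:
```python
import cv2,numpy as np
s=cv2.imread("pics/side0.png");t=cv2.imread("pics/top0.png")
a=cv2.resize(s[240:370,270:400],(600,600),interpolation=cv2.INTER_CUBIC);cv2.imwrite("pics/c1.png",a)
a=cv2.resize(t[160:245,400:500],(700,595),interpolation=cv2.INTER_CUBIC);cv2.imwrite("pics/c2.png",a)
a=cv2.resize(t[60:190,210:390],(800,578),interpolation=cv2.INTER_CUBIC);cv2.imwrite("pics/c3.png",a)
a=cv2.resize(s[120:245,310:480],(800,588),interpolation=cv2.INTER_CUBIC);cv2.imwrite("pics/c4.png",a)
```

```text
(no output)
```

View pics/c1.png

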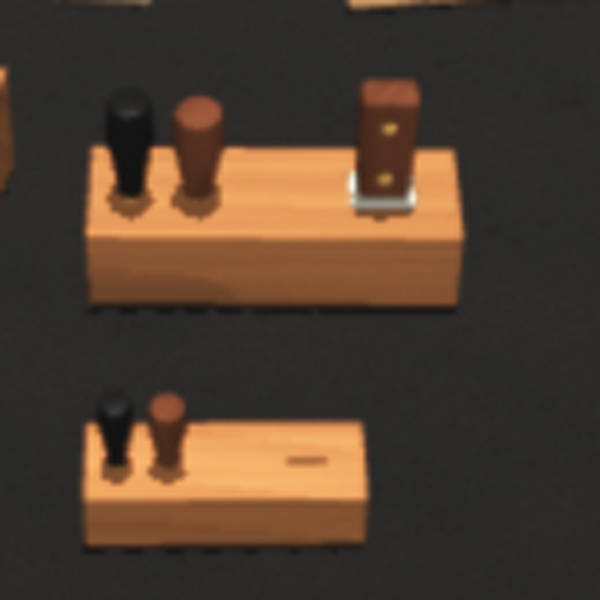

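View pics/c2.png

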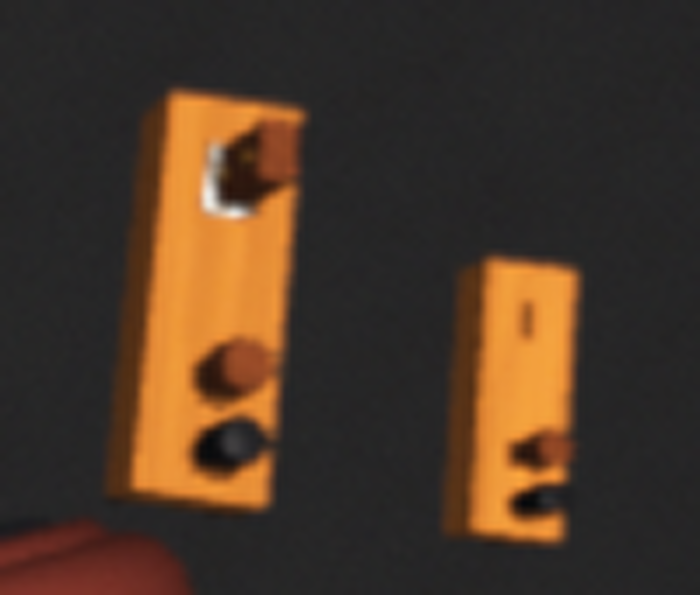

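View pics/c3.png

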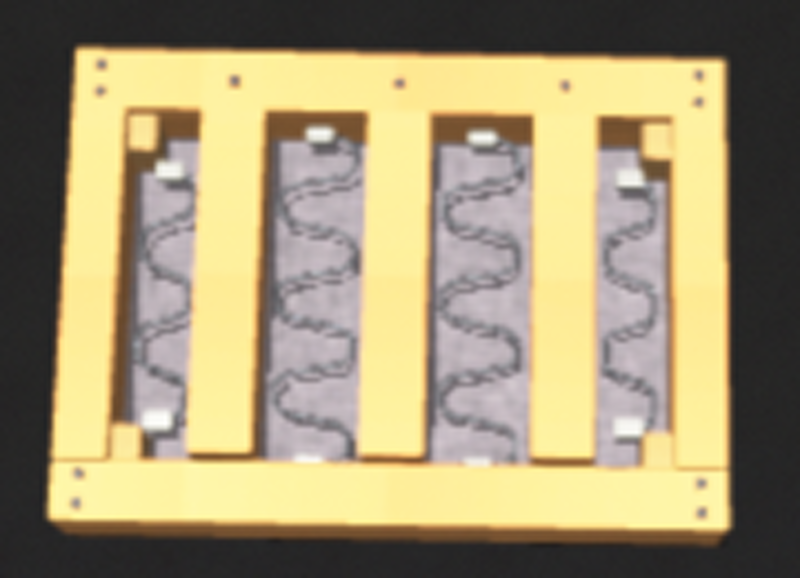

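View pics/c4.png

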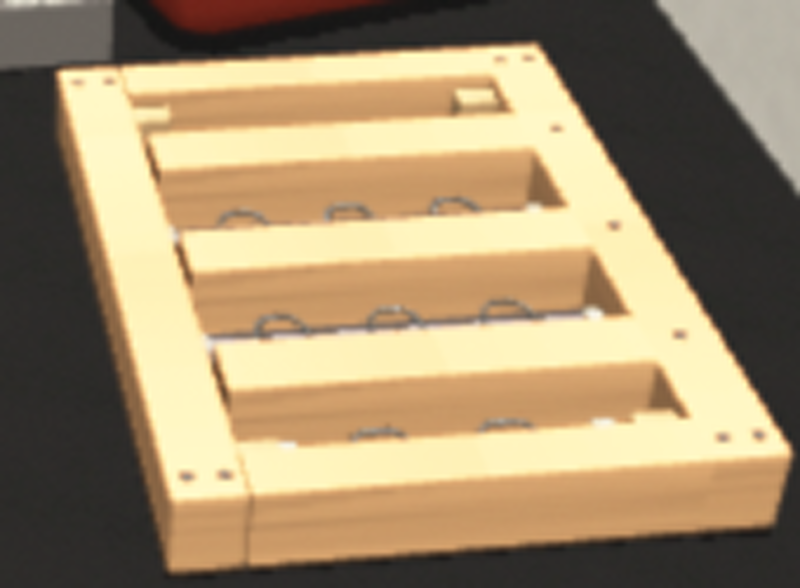

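The crops confirm it. The middle block carries the feeler (brown slab handle and bright bolster, c1 (385,145)), with the awl and screwdriver beside it. The small block has an empty slot and the big block is elsewhere. Next I compute positions.

```bash
cat > h.py <<'E'
import numpy as np
from scipy.spatial.transform import Rotation as R
def ray(K,T,px,z):
    d=T[:3,:3]@np.array([(px[0]-K['cx'])/K['fx'],(px[1]-K['cy'])/K['fy'],1.]); o=T[:3,3]
    return o+d*(z-o[2])/d[2]
def uncrop(p,s,o): return ((p[0]+.5)/s-.5+o[0],(p[1]+.5)/s-.5+o[1])
def wristT(K,st):
    T=np.eye(4);T[:3,:3]=R.from_quat(st['tcp_rot']).as_matrix();T[:3,3]=st['eef_pos'];return T@K['T_tool_cam']
def state():
    from bench import sense
    s=sense();M=R.from_quat(s['tcp_rot']).as_matrix()
    print('t',round(s['clock'],3),'p',np.round(s['eef_pos'],4),'F',np.round(s['force'],1),'w',round(s['width'],4));print('x',M[:,0].round(3),'y',M[:,1].round(3),'z',M[:,2].round(3),'q',np.round(s['q'],2));return s
E
python3 - <<'E'
from h import *
from bench import camera_info
t=camera_info('top');s=camera_info('side');np.set_printoptions(precision=4,suppress=True)
T=lambda p,sc,o,z:ray(t,t['cam_to_world'],uncrop(p,sc,o),z)[:2]
S=lambda p,sc,o,z:ray(s,s['cam_to_world'],uncrop(p,sc,o),z)[:2]
c=[T(p,7,(400,160),.045) for p in[(170,92),(304,108),(270,508),(130,492)]];print('blk top',c,np.mean(c,0))
c=[S(p,4.615,(270,240),.045) for p in[(90,147),(458,149),(463,240),(86,237)]];print('blk side',c,np.mean(c,0))
print('feeler top-face, top cam',T((277,150),7,(400,160),.111),'side',S((388,93),4.615,(270,240),.111))
c=[S(p,4.615,(270,240),.111) for p in[(362,82),(415,82),(419,105),(358,105)]];print(c)
c=[T(p,4.444,(210,60),.05) for p in[(76,47),(726,60),(730,530),(48,520)]];print('frame top',c,np.mean(c,0))
c=[S(p,4.706,(310,120),.05) for p in[(57,70),(538,42),(792,455),(168,502)]];print('frame side',c,np.mean(c,0))
print('joints top L M R',[T(p,4.444,(210,60),.05) for p in[(222,458),(391,460),(563,463)]])
print('joints side L M R',[S(p,4.706,(310,120),.05) for p in[(155,157),(188,263),(222,370)]])
E
```

```text
blk top [array([ 0.5352, -0.3553]), array([ 0.5291, -0.4122]), array([ 0.3591, -0.3909]), array([ 0.365, -0.333])] [ 0.4471 -0.3728]
blk side [array([ 0.3658, -0.3364]), array([ 0.5378, -0.3586]), array([ 0.5281, -0.4141]), array([ 0.3597, -0.3917])] [ 0.4478 -0.3752]
feeler top-face, top cam [ 0.4964 -0.3777] side [ 0.496  -0.3835]
[array([ 0.4858, -0.3753]), array([ 0.5092, -0.3782]), array([ 0.5081, -0.3925]), array([ 0.4815, -0.3893])]
frame top [array([0.8503, 0.2468]), array([ 0.8485, -0.2063]), array([ 0.5132, -0.2053]), array([0.5133, 0.2468])] [0.6813 0.0205]
frame side [array([0.5152, 0.2421]), array([0.8515, 0.2436]), array([ 0.8474, -0.2096]), array([ 0.5121, -0.2081])] [0.6816 0.017 ]
joints top L M R [array([0.5573, 0.1335]), array([0.5576, 0.0208]), array([ 0.5573, -0.0941])]
joints side L M R [array([0.5622, 0.1246]), array([0.5615, 0.0047]), array([ 0.5613, -0.1009])]
```

```bash
cat >> h.py <<'E'
def plan(p=None,zdir=None):
    """report turn about tool y (deg) to get tool z along zdir & shift in tool axes (after turn), cm"""
    s=state();M=R.from_quat(s['tcp_rot']).as_matrix()
    if zdir is not None:
        z=np.array([*zdir,0.]);z/=np.linalg.norm(z)
        if z@M[:,2]<0 : alt='near is opposite'
        y=np.array([0,0,-1.]);G=np.c_[np.cross(y,z),y,z]
        rv=R.from_matrix(M.T@G).as_rotvec(degrees=True);print('turn',rv.round(2));M2=G
    else: M2=M
    if p is not None: print('shift after turn cm',(M2.T@(np.array(p)-s['eef_pos'])*100).round(3))
E
python3 - <<'E'
from h import *
plan([.496,-.381,.2],(.125,.992)); plan([.496,-.381,.2],(-.125,-.992))
E
```

```text
t 0.15 p [ 0.2081 -0.4817  0.2309] F [ 0.3 -0.9 -0. ] w 0.0855
x [-0.918 -0.397 -0.   ] y [-0.     0.001 -1.   ] z [ 0.397 -0.918 -0.001] q [-1.3   0.29 -0.15  1.13 -0.    1.43]
turn [ 1.0000e-02 -1.4945e+02 -7.0000e-02]
shift after turn cm [27.303  3.088 13.585]
t 0.15 p [ 0.2081 -0.4817  0.2309] F [ 0.3 -0.9 -0. ] w 0.0855
x [-0.918 -0.397 -0.   ] y [-0.     0.001 -1.   ] z [ 0.397 -0.918 -0.001] q [-1.3   0.29 -0.15  1.13 -0.    1.43]
turn [6.000e-02 3.055e+01 1.000e-02]
shift after turn cm [-27.303   3.088 -13.585]
```

>>> drive_tool:
  plan:
    - [[0, 10.2, 0], [0, 0, 0], 8.54]
    - [[0, 10.2, 0], [0, 0, 0], 8.54]
    - [[0, 10.2, 0], [0, 0, 0], 8.54]
    - [[0, 0, 0], [-4.5, 0, -2.3], 8.54]
    - [[0, 0, 0], [-4.5, 0, -2.3], 8.54]
    - [[0, 0, 0], [-4.5, 0, -2.3], 8.54]
    - [[0, 0, 0], [-4.5, 0, -2.3], 8.54]
    - [[0, 0, 0], [-4.5, 0, -2.3], 8.54]
    - [[0, 0, 0], [-4.5, 0, -2.3], 8.54]
    - [[0, 0, 0], [0, 0, 0], 8.54]
    - [[0, 0, 0], [0, 0, 0], 8.54]

```text
clock: 1.52
eef_pos: [0.4931, -0.3789, 0.2308]
tcp_rot: [0.044, 0.706, -0.706, -0.045]
force: [-0.4, 0.3, -0.6]
width: 0.0853
```

Run:
```python
from h import *
from bench import *
import cv2
plan([.496,-.381,.2],(-.125,-.992))
cv2.imwrite("pics/w1.png",snapshot("wrist")[:,:,::-1])
```

```text
t 1.525 p [ 0.4931 -0.3789  0.2308] F [-0.4  0.3 -0.6] w 0.0853
x [-0.992  0.125  0.001] y [-0.001  0.    -1.   ] z [-0.125 -0.992 -0.   ] q [-0.77  0.48  0.13  1.22 -0.    2.49]
turn [ 0.02 -0.02  0.06]
shift after turn cm [-0.319  3.081  0.174]
```

View pics/w1.png

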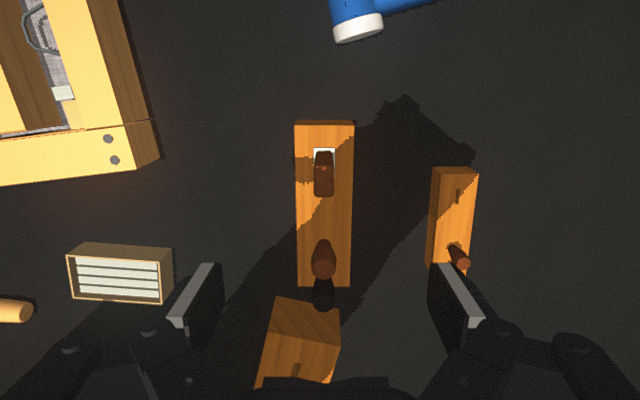

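Run:
```python
import cv2
a=cv2.imread("pics/w1.png")[110:300,250:400];cv2.imwrite("pics/c5.png",cv2.resize(a,(474,600),interpolation=cv2.INTER_CUBIC))
```

```text
(no output)
```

View pics/c5.png

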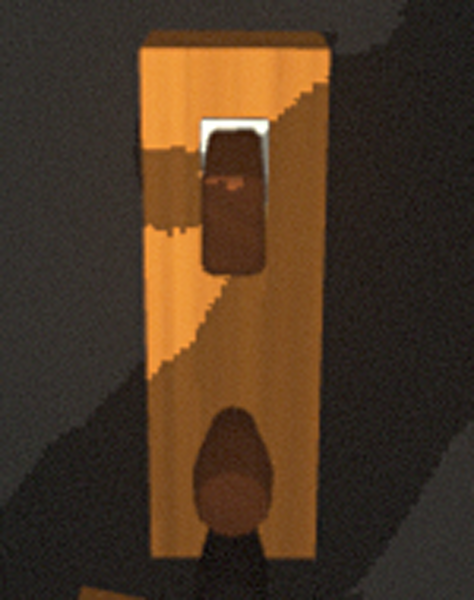

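Run:
```python
from h import *
from bench import *
s=sense();K=camera_info('wrist');T=wristT(K,s)
W=lambda p,z:ray(K,T,uncrop(p,3.158,(250,110)),z)[:2].round(4)
print('handle top c',W((234,225),.111),'corners',[W(p,.111) for p in[(202,178),(266,178),(266,273),(202,273)]])
print('bolster far mid',W((235,119),.049),W((201,119),.049),W((269,119),.049))
c=[W(p,.045) for p in[(140,46),(329,46),(316,557),(152,557)]];print(c,np.mean(c,0))
d1=c[3]-c[0];d2=c[2]-c[1];d=d1/np.linalg.norm(d1)+d2/np.linalg.norm(d2);d/=2;print('ydir',d,'L',np.linalg.norm(d1),np.linalg.norm(d2), 'W',np.linalg.norm(c[0]-c[1]))
print('origin est', W((235,119),.049)+d*.015)
plan([.496,-.381,.072])
```

```text
handle top c [ 0.4974 -0.38  ] corners [array([ 0.5101, -0.3739]), array([ 0.5081, -0.3891]), array([ 0.4842, -0.3863]), array([ 0.4862, -0.3706])]
bolster far mid [ 0.5115 -0.3819] [ 0.5128 -0.3721] [ 0.5103 -0.3918]
[array([ 0.5354, -0.3572]), array([ 0.5285, -0.4116]), array([ 0.3591, -0.3901]), array([ 0.3661, -0.3351])] [ 0.447275 -0.3735  ]
ydir [-0.9918146   0.12767392] L 0.17073634645265198 0.17075892363211945 W 0.054835845940406545
origin est [ 0.49662278 -0.37998489]
t 1.575 p [ 0.4926 -0.3792  0.2311] F [-0.2 -0.1 -0.3] w 0.0855
x [-0.992  0.126  0.001] y [-0.001  0.    -1.   ] z [-0.126 -0.992 -0.   ] q [-0.77  0.48  0.13  1.22 -0.    2.49]
shift after turn cm [-0.37  15.905  0.137]
```

>>> drive_tool:
  plan:
    - [[0, 0, 0], [-0.4, 2.0, 0.03], 5]
    - [[0, 0, 0], [0, 4.0, 0], 5]
    - [[0, 0, 0], [0, 4.0, 0], 5]
    - [[0, 0, 0], [0, 3.0, 0], 5]
    - [[0, 0, 0], [0, 2.0, 0], 5]
    - [[0, 0, 0], [0, 1.3, 0], 5]
    - [[0, 0, 0], [0, 0, 0], 5]
    - [[0, 0, 0], [0, 0, 0], 5]

```text
clock: 2.58
eef_pos: [0.4976, -0.3805, 0.0693]
tcp_rot: [-0.045, -0.705, 0.706, 0.044]
force: [-0.4, -0.0, 0.3]
width: 0.0499
```

Run:
```python
from h import *
from bench import *
import cv2
plan([.4967,-.38,.068])
cv2.imwrite("pics/w2.png",snapshot("wrist")[:,:,::-1])
cv2.imwrite("pics/s2.png",cv2.resize(snapshot("side")[200:360,240:440],(750,600))[:,:,::-1])
```

```text
t 2.575 p [ 0.4976 -0.3805  0.0693] F [-0.4 -0.   0.3] w 0.0499
x [-0.992  0.126 -0.001] y [ 0.001 -0.001 -1.   ] z [-0.126 -0.992  0.001] q [-0.77  0.6  -0.1   0.86  0.    2.5 ]
shift after turn cm [ 0.097  0.129 -0.035]
```

View pics/w2.png

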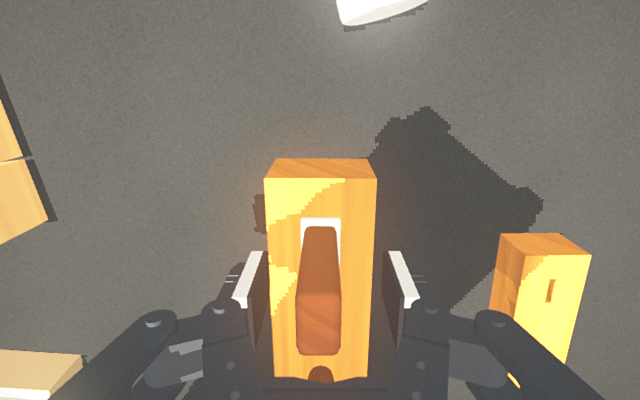

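View pics/s2.png

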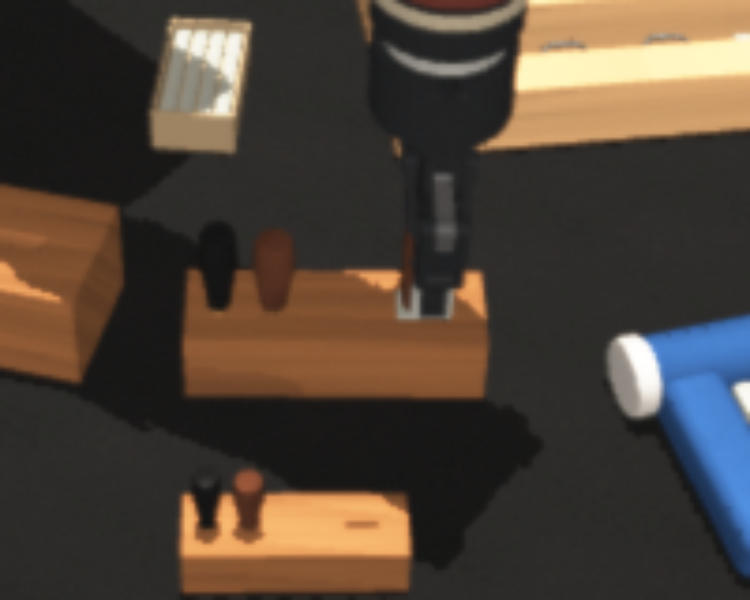

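The pads straddle the handle in the wrist view (handle at (320,300)), so I close the fingers.

>>> drive_tool:
  plan:
    - [[0, 0, 0], [0.09, 0.1, -0.03], 5]
    - [[0, 0, 0], [0, 0, 0], 3]
    - [[0, 0, 0], [0, 0, 0], 1]
    - [[0, 0, 0], [0, 0, 0], 0.5]
    - [[0, 0, 0], [0, 0, 0], 0.5]
    - [[0, 0, 0], [0, 0, 0], 0.5]

```text
clock: 3.42
eef_pos: [0.4966, -0.3792, 0.0674]
tcp_rot: [0.045, 0.706, -0.706, -0.045]
force: [-0.7, 3.5, 3.1]
width: 0.0155
```

Run:
```python
from h import *
state()
```

```text
t 3.425 p [ 0.4966 -0.3792  0.0674] F [-0.7  3.5  3.1] w 0.0155
x [-0.992  0.126 -0.   ] y [ 0.  0. -1.] z [-0.126 -0.992 -0.   ] q [-0.77  0.6  -0.11  0.86  0.    2.5 ]
```

>>> drive_tool:
  plan:
    - [[0, 0, 0], [0, -1, 0], 0.5]
    - [[0, 0, 0], [0, -2, 0], 0.5]
    - [[0, 0, 0], [0, -2.5, 0], 0.5]
    - [[0, 0, 0], [0, -3.5, 0], 0.5]
    - [[0, 0, 0], [0, -3.5, 0], 0.5]
    - [[0, 0, 0], [0, -2, 0], 0.5]
    - [[0, 0, 0], [0, 0, 0], 0.5]

```text
clock: 4.3
eef_pos: [0.4972, -0.3805, 0.2142]
tcp_rot: [-0.046, -0.705, 0.707, 0.044]
force: [0.4, 0.0, -1.2]
width: 0.0152
```

>>> drive_tool:
  plan:
    - [[0, -9.7, 0], [0, 0, 0], 0.5]
    - [[0, -9.7, 0], [0, 0, 0], 0.5]
    - [[0, -9.7, 0], [0, 0, 0], 0.5]
    - [[0, -9.7, 0], [0, 0, 0], 0.5]
    - [[0, -9.7, 0], [0, 0, 0], 0.5]
    - [[0, -9.7, 0], [0, 0, 0], 0.5]
    - [[0, -9.7, 0], [0, 0, 0], 0.5]
    - [[0, -9.7, 0], [0, 0, 0], 0.5]
    - [[0, -9.7, 0], [0, 0, 0], 0.5]
    - [[0, -9.7, 0], [0, 0, 0], 0.5]
    - [[0, 0, 0], [0, 0, 0], 0.5]

```text
clock: 5.68
eef_pos: [0.4961, -0.3792, 0.2111]
tcp_rot: [-0.499, 0.502, -0.501, 0.499]
force: [-0.3, 1.0, -1.6]
width: 0.0151
```

Run:
```python
from h import *
plan([.56,.128,.18],(1,0))
```

```text
t 5.675 p [ 0.4961 -0.3792  0.2111] F [-0.3  1.  -1.6] w 0.0151
x [-0.005 -1.    -0.001] y [-0.001  0.001 -1.   ] z [ 1.    -0.005 -0.001] q [-0.77  0.49  0.1   1.18 -0.    0.81]
turn [ 0.07 -0.31 -0.05]
shift after turn cm [-50.721   3.115   6.393]
```

>>> drive_tool:
  plan:
    - [[0, -0.3, 0], [-3, 0, 0.4], 0.5]
    - [[0, 0, 0], [-5, 0, 0.6], 0.5]
    - [[0, 0, 0], [-5, 0, 0.6], 0.5]
    - [[0, 0, 0], [-5, 0, 0.6], 0.5]
    - [[0, 0, 0], [-5, 0, 0.6], 0.5]
    - [[0, 0, 0], [-5, 0, 0.6], 0.5]
    - [[0, 0, 0], [-5, 0, 0.6], 0.5]
    - [[0, 0, 0], [-5, 0, 0.6], 0.5]
    - [[0, 0, 0], [-5, 0, 0.6], 0.5]
    - [[0, 0, 0], [-5, 0, 0.6], 0.5]
    - [[0, 0, 0], [-2.7, 0, 0.6], 0.5]
    - [[0, 0, 0], [0, 0, 0], 0.5]

```text
clock: 7.18
eef_pos: [0.5599, 0.1293, 0.2116]
tcp_rot: [0.5, -0.5, 0.5, -0.5]
force: [0.3, -1.4, -1.6]
width: 0.0151
```

>>> drive_tool:
  plan:
    - [[0, 0, 0], [0, 3, 0], 0.5]
    - [[0, 0, 0], [0, 1, 0], 0.5]
    - [[0, 0, 0], [0, 0, 0], 0.5]
    - [[0, 0, 0], [0, 0, 0], 0.5]

```text
clock: 7.68
eef_pos: [0.5606, 0.1272, 0.1732]
tcp_rot: [-0.5, 0.5, -0.5, 0.5]
force: [-0.5, -0.4, -1.3]
width: 0.0153
```

Run:
```python
from h import *
from bench import *
import cv2
plan([.56,.128,.18],(1,0))
cv2.imwrite("pics/w3.png",snapshot("wrist")[:,:,::-1])
cv2.imwrite("pics/t3.png",snapshot("top")[:,:,::-1])
```

```text
t 7.675 p [0.5606 0.1272 0.1732] F [-0.5 -0.4 -1.3] w 0.0153
x [-0. -1. -0.] y [ 0.001  0.    -1.   ] z [ 1.    -0.     0.001] q [ 0.1   0.42 -0.12  1.03 -0.    1.67]
turn [-0.06 -0.   -0.  ]
shift after turn cm [-0.076 -0.685 -0.059]
```

View pics/w3.png

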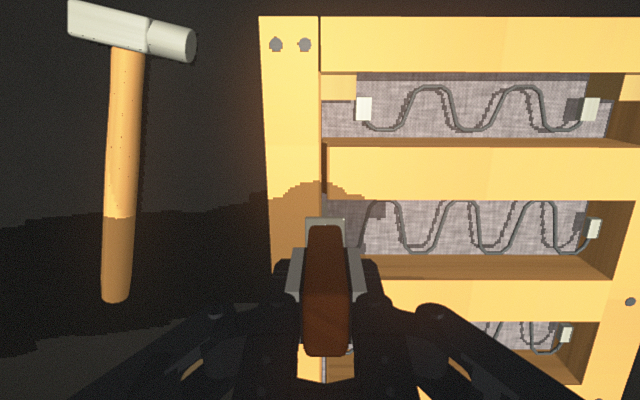

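Run:
```python
import cv2
a=cv2.imread("pics/w3.png")[130:260,260:400];cv2.imwrite("pics/c6.png",cv2.resize(a,(646,600),interpolation=cv2.INTER_CUBIC))
```

```text
(no output)
```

View pics/c6.png

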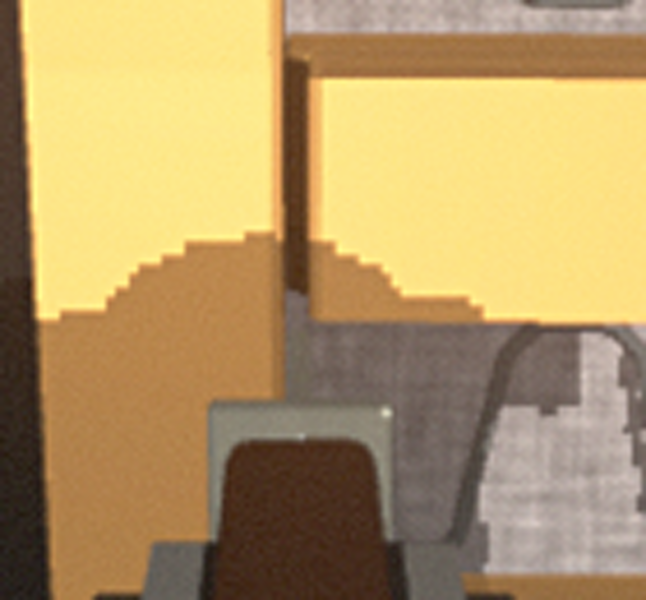

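Run:
```python
from h import *
from bench import *
s=sense();K=camera_info('wrist');T=wristT(K,s);tz=s['eef_pos'][2]
W=lambda p,z:ray(K,T,uncrop(p,4.615,(260,130)),z)[:2].round(4)
print('bolster top far L,R',W((209,402),tz-.0184),W((392,402),tz-.0184),'handle top', W((302,436),tz-.0184))
for r in(120,200,280): print('gap dark L,R',W((283.5,r),.046),W((308.5,r),.046),'outer',W((273,r),.05),W((322,r),.05))
print('rail end y', W((400,78),.05),W((400,322),.05)); state()
```

```text
bolster top far L,R [0.5507 0.1424] [0.5701 0.1424] handle top [0.5605 0.1385]
gap dark L,R [0.5575 0.1492] [0.5617 0.1492] outer [0.5558 0.1501] [0.5639 0.1501]
gap dark L,R [0.5575 0.1354] [0.5617 0.1354] outer [0.5558 0.1364] [0.564  0.1365]
gap dark L,R [0.5574 0.1211] [0.5618 0.1211] outer [0.5557 0.1224] [0.5641 0.1224]
rail end y [0.5767 0.1571] [0.5775 0.1148]
t 7.775 p [0.5607 0.1274 0.1732] F [-0.  -0.2 -0.7] w 0.0155
x [ 0. -1. -0.] y [ 0.001  0.    -1.   ] z [1.    0.    0.001] q [ 0.1   0.42 -0.12  1.03 -0.    1.67]
```

>>> drive_tool:
  plan:
    - [[0, 0, 0], [-0.86, 2, -0.08], 0.5]
    - [[0, 0, 0], [0, 2, 0], 0.5]
    - [[0, 0, 0], [0, 1.5, 0], 0.5]
    - [[0, 0, 0], [0, 0, 0], 0.5]
    - [[0, 0, 0], [0, 0, 0], 0.5]

```text
clock: 8.4
eef_pos: [0.5598, 0.1362, 0.1181]
tcp_rot: [-0.5, 0.5, -0.5, 0.501]
force: [-0.2, 0.3, -0.8]
width: 0.0156
```

Run:
```python
from h import *
from bench import *
import cv2
plan([.5601,.136,.11],(1,0))
a=snapshot("wrist");cv2.imwrite("pics/w4.png",cv2.resize(a[100:280,240:420],(600,600),interpolation=cv2.INTER_CUBIC)[:,:,::-1])
cv2.imwrite("pics/s4.png",cv2.resize(snapshot("side")[100:260,280:480],(750,600))[:,:,::-1])
```

```text
t 8.4 p [0.5598 0.1362 0.1181] F [-0.2  0.3 -0.8] w 0.0156
x [ 0.001 -1.    -0.   ] y [ 0.001  0.    -1.   ] z [1.    0.001 0.001] q [ 0.11  0.47 -0.2   0.9   0.    1.68]
turn [-0.06  0.05 -0.01]
shift after turn cm [0.018 0.805 0.026]
```

View pics/w4.png

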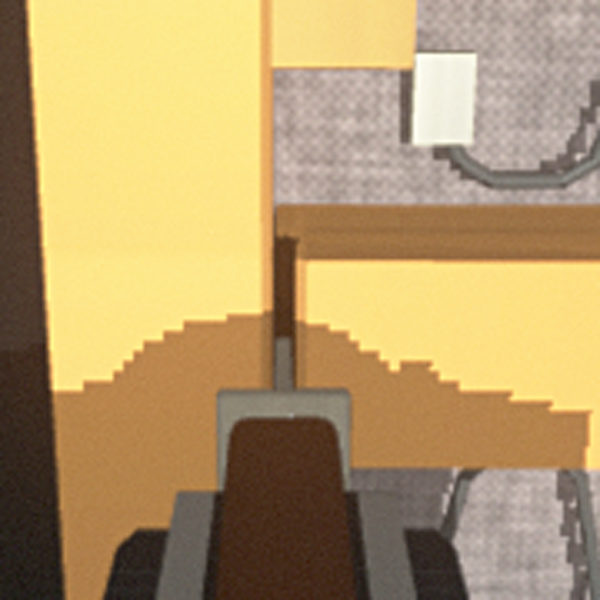

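View pics/s4.png

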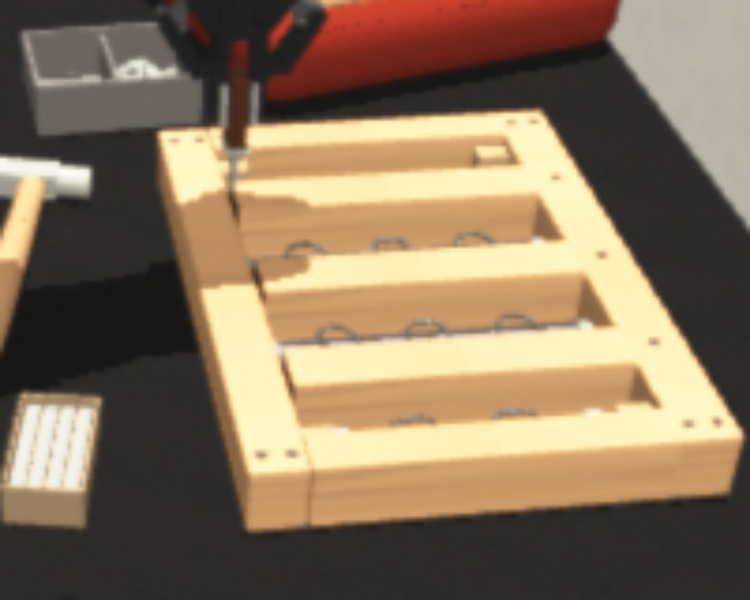

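>>> drive_tool:
  plan:
    - [[0, 0, 0], [0, 0.6, 0.02], 0.5]
    - [[0, 0, 0], [0, 0.4, 0], 0.5]
    - [[0, 0, 0], [0, 0.2, 0], 0.5]
    - [[0, 0, 0], [0, 0, 0], 0.5]

```text
clock: 9.0
eef_pos: [0.5594, 0.1362, 0.1051]
tcp_rot: [0.5, -0.5, 0.5, -0.5]
force: [-0.1, 0.6, -0.6]
width: 0.0155
```

>>> drive_tool:
  plan:
    - [[0, 0, 0], [0, 0.15, 0], 0.5]
    - [[0, 0, 0], [0, 0, 0], 0.5]

```text
clock: 9.25
eef_pos: [0.5595, 0.1362, 0.1038]
tcp_rot: [0.5, -0.5, 0.5, -0.5]
force: [0.3, -0.4, -1.5]
width: 0.0154
```

>>> drive_tool:
  plan:
    - [[0, 0, 0], [0, 0.15, 0], 0.5]
    - [[0, 0, 0], [0, 0, 0], 0.5]

```text
clock: 9.5
eef_pos: [0.5594, 0.1362, 0.1022]
tcp_rot: [0.5, -0.5, 0.5, -0.5]
force: [-0.4, 0.7, -1.6]
width: 0.0155
```

>>> drive_tool:
  plan:
    - [[0, 0, 0], [0, 0.15, 0], 0.5]
    - [[0, 0, 0], [0, 0, 0], 0.5]

```text
clock: 9.75
eef_pos: [0.5594, 0.1362, 0.1007]
tcp_rot: [0.5, -0.5, 0.5, -0.5]
force: [0.9, -0.1, -1.3]
width: 0.0154
```

>>> drive_tool:
  plan:
    - [[0, 0, 0], [0, 0.15, 0], 0.5]
    - [[0, 0, 0], [0, 0, 0], 0.5]

```text
clock: 10.0
eef_pos: [0.5594, 0.1362, 0.0992]
tcp_rot: [0.5, -0.5, 0.5, -0.5]
force: [0.2, 0.0, -1.3]
width: 0.0153
```

>>> drive_tool:
  plan:
    - [[0, 0, 0], [0, 0.15, 0], 0.5]
    - [[0, 0, 0], [0, 0, 0], 0.5]

```text
clock: 10.25
eef_pos: [0.5594, 0.1362, 0.0977]
tcp_rot: [0.5, -0.5, 0.5, -0.5]
force: [-0.0, -0.4, -0.9]
width: 0.0152
```

>>> drive_tool:
  plan:
    - [[0, 0, 0], [0, 0.15, 0], 0.5]
    - [[0, 0, 0], [0, 0, 0], 0.5]

```text
clock: 10.5
eef_pos: [0.5594, 0.1362, 0.0962]
tcp_rot: [0.5, -0.5, 0.5, -0.5]
force: [0.5, 0.1, -1.8]
width: 0.0154
```

>>> drive_tool:
  plan:
    - [[0, 0, 0], [0, 0.15, 0], 0.5]
    - [[0, 0, 0], [0, 0, 0], 0.5]

```text
clock: 10.75
eef_pos: [0.5594, 0.1362, 0.0947]
tcp_rot: [0.5, -0.5, 0.5, -0.5]
force: [0.5, 0.1, -1.3]
width: 0.015
```

>>> drive_tool:
  plan:
    - [[0, 0, 0], [0, 0.15, 0], 0.5]
    - [[0, 0, 0], [0, 0, 0], 0.5]

```text
clock: 11.0
eef_pos: [0.5594, 0.1362, 0.0932]
tcp_rot: [0.5, -0.5, 0.5, -0.5]
force: [0.7, 0.6, -0.8]
width: 0.0154
```

>>> drive_tool:
  plan:
    - [[0, 0, 0], [0, 0.15, 0], 0.5]
    - [[0, 0, 0], [0, 0, 0], 0.5]

```text
clock: 11.25
eef_pos: [0.5594, 0.1362, 0.0918]
tcp_rot: [0.5, -0.5, 0.5, -0.5]
force: [-0.3, -0.7, 0.4]
width: 0.0156
```

>>> drive_tool:
  plan:
    - [[0, 0, 0], [0, 0.1, 0], 0.5]
    - [[0, 0, 0], [0, 0, 0], 0.5]

```text
clock: 11.5
eef_pos: [0.5594, 0.1362, 0.0915]
tcp_rot: [-0.5, 0.5, -0.5, 0.5]
force: [-3.3, 1.1, 8.1]
width: 0.0155
```

>>> drive_tool:
  plan:
    - [[0, 0, 0], [0, 0.04, 0], 0.5]
    - [[0, 0, 0], [0, 0, 0], 0.5]

```text
clock: 11.75
eef_pos: [0.5594, 0.1363, 0.0914]
tcp_rot: [-0.5, 0.5, -0.5, 0.5]
force: [-5.0, -1.0, 12.5]
width: 0.0155
```

The blade jammed about 17 mm down in the left joint, at 12 N. That joint is closed, so I withdraw and move to the middle.

>>> drive_tool:
  plan:
    - [[0, 0, 0], [0, -0.5, 0], 0.5]
    - [[0, 0, 0], [0, -1, 0], 0.5]
    - [[0, 0, 0], [0, -2, 0], 0.5]
    - [[0, 0, 0], [0, -1.5, 0], 0.5]
    - [[0, 0, 0], [4, 0, 0], 0.5]
    - [[0, 0, 0], [4, 0, 0], 0.5]
    - [[0, 0, 0], [2.5, 0, 0], 0.5]
    - [[0, 0, 0], [0.5, 0, 0], 0.5]
    - [[0, 0, 0], [0, 1.2, 0], 0.5]
    - [[0, 0, 0], [0, 0, 0], 0.5]
    - [[0, 0, 0], [0, 0, 0], 0.5]

```text
clock: 13.12
eef_pos: [0.5594, 0.0271, 0.1282]
tcp_rot: [0.501, -0.5, 0.499, -0.5]
force: [0.8, 0.5, -1.0]
width: 0.0155
```

Run:
```python
from h import *
from bench import *
import cv2
plan([.5601,.022,.118],(1,0))
a=snapshot("wrist");cv2.imwrite("pics/w5.png",cv2.resize(a[100:280,240:420],(600,600),interpolation=cv2.INTER_CUBIC)[:,:,::-1])
```

```text
t 13.125 p [0.5594 0.0271 0.1282] F [ 0.8  0.5 -1. ] w 0.0155
x [ 0.002 -1.    -0.   ] y [-0.001  0.    -1.   ] z [ 1.     0.002 -0.001] q [-0.08  0.43 -0.23  0.91  0.    1.49]
turn [ 0.03  0.13 -0.01]
shift after turn cm [0.505 1.015 0.07 ]
```

View pics/w5.png

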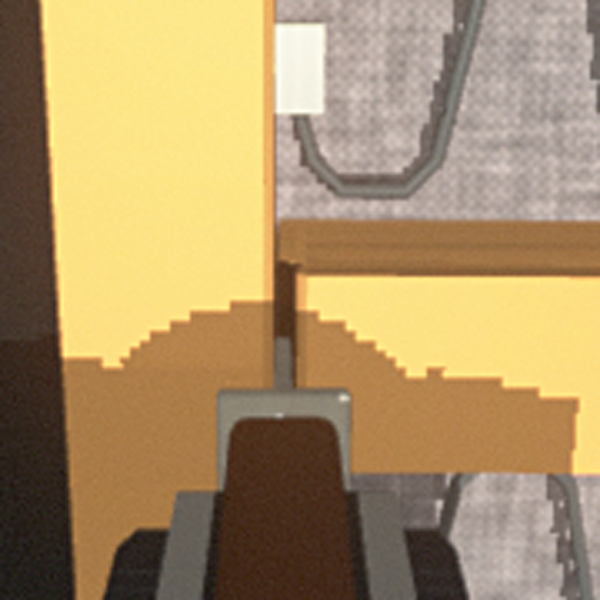

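Run:
```python
from h import *
from bench import *
s=state();K=camera_info('wrist');T=wristT(K,s)
W=lambda p,z:ray(K,T,uncrop(p,3.3333,(240,100)),z)[:2].round(4)
print(W((400,273),.05),W((400,473),.05)); print('gap',W((275,300),.046),W((297,300),.046),'outer',W((264,300),.05),W((306,300),.05))
```

```text
t 13.175 p [0.5596 0.0269 0.1284] F [ 0.2  0.5 -1. ] w 0.015
x [ 0.002 -1.    -0.   ] y [-0.  0. -1.] z [ 1.     0.002 -0.   ] q [-0.08  0.43 -0.23  0.91  0.    1.49]
[0.5818 0.0422] [ 0.5832 -0.0007]
gap [0.5574 0.0354] [0.5618 0.0354] outer [0.5553 0.0366] [0.5635 0.0367]
```

>>> drive_tool:
  plan:
    - [[0, 0.1, 0], [0.62, 0, 0.02], 0.5]
    - [[0, 0, 0], [0, 1, 0], 0.5]
    - [[0, 0, 0], [0, 0.6, 0], 0.5]
    - [[0, 0, 0], [0, 0.4, 0], 0.5]
    - [[0, 0, 0], [0, 0.2, 0], 0.5]
    - [[0, 0, 0], [0, 0, 0], 0.5]

```text
clock: 13.92
eef_pos: [0.5598, 0.02, 0.1063]
tcp_rot: [-0.5, 0.5, -0.5, 0.5]
force: [0.1, 0.6, -0.9]
width: 0.0152
```

>>> drive_tool:
  plan:
    - [[0, 0, 0], [0, 0.15, 0], 0.5]
    - [[0, 0, 0], [0, 0, 0], 0.5]

```text
clock: 14.18
eef_pos: [0.5598, 0.02, 0.1049]
tcp_rot: [0.5, -0.5, 0.5, -0.5]
force: [-0.8, 0.1, -0.9]
width: 0.0155
```

>>> drive_tool:
  plan:
    - [[0, 0, 0], [0, 0.15, 0], 0.5]
    - [[0, 0, 0], [0, 0, 0], 0.5]

```text
clock: 14.42
eef_pos: [0.5597, 0.02, 0.1033]
tcp_rot: [-0.5, 0.5, -0.5, 0.5]
force: [-0.7, 0.6, -1.9]
width: 0.0156
```

>>> drive_tool:
  plan:
    - [[0, 0, 0], [0, 0.15, 0], 0.5]
    - [[0, 0, 0], [0, 0, 0], 0.5]

```text
clock: 14.68
eef_pos: [0.5597, 0.02, 0.1018]
tcp_rot: [-0.5, 0.5, -0.5, 0.5]
force: [-0.5, -0.5, -1.1]
width: 0.0154
```

>>> drive_tool:
  plan:
    - [[0, 0, 0], [0, 0.15, 0], 0.5]
    - [[0, 0, 0], [0, 0, 0], 0.5]

```text
clock: 14.92
eef_pos: [0.5597, 0.02, 0.1004]
tcp_rot: [-0.5, 0.5, -0.5, 0.5]
force: [-1.2, 0.8, 0.7]
width: 0.0155
```

>>> drive_tool:
  plan:
    - [[0, 0, 0], [0, 0.1, 0], 0.5]
    - [[0, 0, 0], [0, 0, 0], 0.5]

```text
clock: 15.18
eef_pos: [0.5597, 0.02, 0.1001]
tcp_rot: [0.5, -0.5, 0.5, -0.5]
force: [-3.5, 0.4, 8.4]
width: 0.0151
```

>>> drive_tool:
  plan:
    - [[0, 0, 0], [0, 0.04, 0], 0.5]
    - [[0, 0, 0], [0, 0, 0], 0.5]

```text
clock: 15.42
eef_pos: [0.5597, 0.02, 0.1]
tcp_rot: [0.5, -0.5, 0.5, -0.5]
force: [-4.5, 0.1, 12.3]
width: 0.0151
```

The middle joint jams about 8 mm down. I move on to the right joint.

>>> drive_tool:
  plan:
    - [[0, 0, 0], [0, -0.5, 0], 0.5]
    - [[0, 0, 0], [0, -1, 0], 0.5]
    - [[0, 0, 0], [0, -2.2, 0], 0.5]
    - [[0, 0, 0], [0, -0.5, 0], 0.5]
    - [[0, 0, 0], [4, 0, 0], 0.5]
    - [[0, 0, 0], [4, 0, 0], 0.5]
    - [[0, 0, 0], [2.5, 0, 0], 0.5]
    - [[0, 0, 0], [0.4, 0, 0], 0.5]
    - [[0, 0, 0], [0, 1.2, 0], 0.5]
    - [[0, 0, 0], [0, 0, 0], 0.5]
    - [[0, 0, 0], [0, 0, 0], 0.5]

```text
clock: 16.8
eef_pos: [0.5596, -0.0881, 0.1287]
tcp_rot: [0.5, -0.5, 0.5, -0.5]
force: [0.2, -0.1, -0.8]
width: 0.0153
```

Run:
```python
from h import *
from bench import *
import cv2
plan([.5601,-.094,.118],(1,0))
a=snapshot("wrist");cv2.imwrite("pics/w6.png",cv2.resize(a[100:280,240:420],(600,600),interpolation=cv2.INTER_CUBIC)[:,:,::-1])
```

```text
t 16.8 p [ 0.5596 -0.0881  0.1287] F [ 0.2 -0.1 -0.8] w 0.0153
x [ 0. -1. -0.] y [-0.001  0.    -1.   ] z [ 1.     0.    -0.001] q [-0.29  0.44 -0.21  0.92  0.    1.28]
turn [ 0.03  0.03 -0.02]
shift after turn cm [0.585 1.074 0.051]
```

View pics/w6.png

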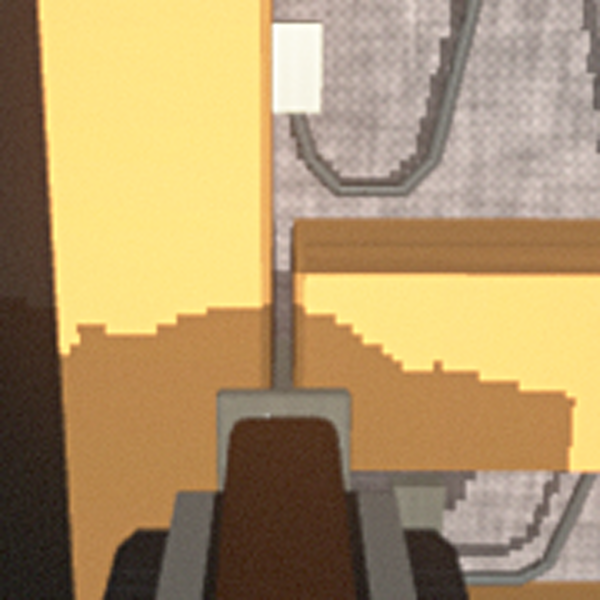

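The right gap looks see-through (grey floor at (283,290)). The blade is centred on it at column 283.

>>> drive_tool:
  plan:
    - [[0, 0, 0], [0.58, 0, 0.01], 0.5]
    - [[0, 0, 0], [0, 1, 0], 0.5]
    - [[0, 0, 0], [0, 0.6, 0], 0.5]
    - [[0, 0, 0], [0, 0.4, 0], 0.5]
    - [[0, 0, 0], [0, 0.3, 0], 0.5]
    - [[0, 0, 0], [0, 0, 0], 0.5]

```text
clock: 17.6
eef_pos: [0.5597, -0.0947, 0.1058]
tcp_rot: [-0.5, 0.5, -0.5, 0.5]
force: [0.8, -0.1, -0.0]
width: 0.0154
```

>>> drive_tool:
  plan:
    - [[0, 0, 0], [0, 0.15, 0], 0.5]
    - [[0, 0, 0], [0, 0, 0], 0.5]

```text
clock: 17.85
eef_pos: [0.5599, -0.0948, 0.1046]
tcp_rot: [0.5, -0.5, 0.5, -0.5]
force: [-0.4, 0.5, -1.0]
width: 0.015
```

>>> drive_tool:
  plan:
    - [[0, 0, 0], [0, 0.15, 0], 0.5]
    - [[0, 0, 0], [0, 0, 0], 0.5]

```text
clock: 18.1
eef_pos: [0.5598, -0.0948, 0.1029]
tcp_rot: [-0.5, 0.5, -0.5, 0.5]
force: [0.2, -0.0, -0.8]
width: 0.0152
```

>>> drive_tool:
  plan:
    - [[0, 0, 0], [0, 0.15, 0], 0.5]
    - [[0, 0, 0], [0, 0, 0], 0.5]

```text
clock: 18.35
eef_pos: [0.5598, -0.0947, 0.1014]
tcp_rot: [-0.5, 0.5, -0.5, 0.5]
force: [-0.4, -0.4, -2.0]
width: 0.0156
```

>>> drive_tool:
  plan:
    - [[0, 0, 0], [0, 0.15, 0], 0.5]
    - [[0, 0, 0], [0, 0, 0], 0.5]

```text
clock: 18.6
eef_pos: [0.5598, -0.0948, 0.0999]
tcp_rot: [-0.5, 0.5, -0.5, 0.5]
force: [0.0, 1.4, -1.4]
width: 0.0155
```

Run:
```python
from h import *
from bench import *
import cv2
state()
a=snapshot("wrist");cv2.imwrite("pics/w7.png",cv2.resize(a[120:300,240:420],(600,600),interpolation=cv2.INTER_CUBIC)[:,:,::-1])
```

```text
t 18.6 p [ 0.5598 -0.0948  0.0999] F [ 0.   1.4 -1.4] w 0.0155
x [-0.001 -1.    -0.   ] y [-0.  0. -1.] z [ 1.    -0.001 -0.   ] q [-0.3   0.47 -0.24  0.85 -0.    1.27]
```

View pics/w7.png

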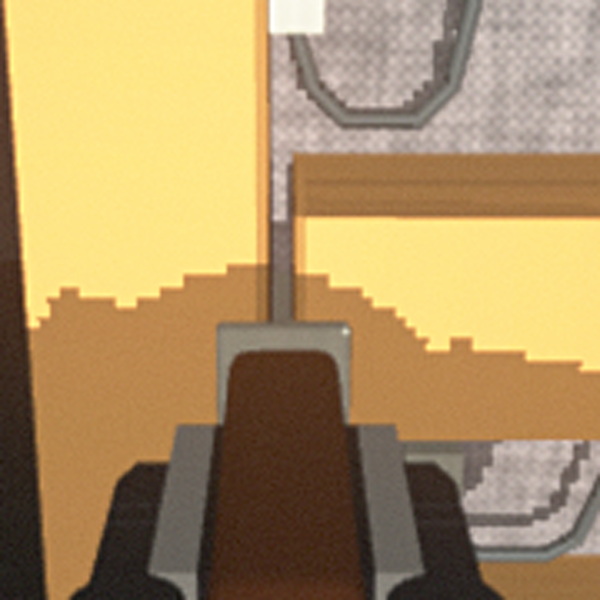

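>>> drive_tool:
  plan:
    - [[0, 0, 0], [0, 0.15, -0.02], 0.5]
    - [[0, 0, 0], [0, 0, 0], 0.5]

```text
clock: 18.9
eef_pos: [0.5595, -0.0948, 0.0984]
tcp_rot: [-0.5, 0.5, -0.5, 0.5]
force: [0.1, 0.4, -1.6]
width: 0.0154
```

>>> drive_tool:
  plan:
    - [[0, 0, 0], [0, 0.15, 0], 0.5]
    - [[0, 0, 0], [0, 0, 0], 0.5]

```text
clock: 19.15
eef_pos: [0.5596, -0.0948, 0.0969]
tcp_rot: [-0.5, 0.5, -0.5, 0.5]
force: [0.3, 0.1, -1.0]
width: 0.0156
```

>>> drive_tool:
  plan:
    - [[0, 0, 0], [0, 0.15, 0], 0.5]
    - [[0, 0, 0], [0, 0, 0], 0.5]

```text
clock: 19.4
eef_pos: [0.5596, -0.0948, 0.0954]
tcp_rot: [-0.5, 0.5, -0.5, 0.5]
force: [-0.2, -0.2, -1.5]
width: 0.015
```

>>> drive_tool:
  plan:
    - [[0, 0, 0], [0, 0.15, 0], 0.5]
    - [[0, 0, 0], [0, 0, 0], 0.5]

```text
clock: 19.65
eef_pos: [0.5595, -0.0947, 0.0939]
tcp_rot: [-0.5, 0.5, -0.5, 0.5]
force: [-0.7, 0.2, -1.6]
width: 0.0155
```

>>> drive_tool:
  plan:
    - [[0, 0, 0], [0, 0.15, 0], 0.5]
    - [[0, 0, 0], [0, 0, 0], 0.5]

```text
clock: 19.9
eef_pos: [0.5596, -0.0948, 0.0924]
tcp_rot: [-0.5, 0.5, -0.5, 0.5]
force: [-0.8, -0.2, -0.4]
width: 0.0153
```

>>> drive_tool:
  plan:
    - [[0, 0, 0], [0, 0.15, 0], 0.5]
    - [[0, 0, 0], [0, 0, 0], 0.5]

```text
clock: 20.15
eef_pos: [0.5596, -0.0948, 0.0909]
tcp_rot: [-0.5, 0.5, -0.5, 0.5]
force: [-0.1, 0.3, -2.6]
width: 0.0153
```

>>> drive_tool:
  plan:
    - [[0, 0, 0], [0, 0.15, 0], 0.5]
    - [[0, 0, 0], [0, 0, 0], 0.5]

```text
clock: 20.4
eef_pos: [0.5596, -0.0948, 0.0894]
tcp_rot: [-0.5, 0.5, -0.5, 0.5]
force: [-0.2, 0.3, -1.4]
width: 0.0153
```

>>> drive_tool:
  plan:
    - [[0, 0, 0], [0, 0.15, 0], 0.5]
    - [[0, 0, 0], [0, 0, 0], 0.5]

```text
clock: 20.65
eef_pos: [0.5596, -0.0948, 0.0879]
tcp_rot: [-0.5, 0.5, -0.5, 0.5]
force: [-0.6, -0.6, -0.5]
width: 0.0156
```

>>> drive_tool:
  plan:
    - [[0, 0, 0], [0, 0.2, 0], 0.5]
    - [[0, 0, 0], [0, 0.2, 0], 0.5]
    - [[0, 0, 0], [0, 0, 0], 0.5]

```text
clock: 21.02
eef_pos: [0.5594, -0.0947, 0.0837]
tcp_rot: [-0.5, 0.5, -0.5, 0.5]
force: [0.8, -0.1, -1.7]
width: 0.0153
```

>>> drive_tool:
  plan:
    - [[0, 0, 0], [0, 0.2, 0], 0.5]
    - [[0, 0, 0], [0, 0.15, 0], 0.5]
    - [[0, 0, 0], [0, 0, 0], 0.5]

```text
clock: 21.4
eef_pos: [0.5595, -0.0947, 0.0803]
tcp_rot: [-0.5, 0.5, -0.5, 0.5]
force: [0.2, 0.2, -1.0]
width: 0.0154
```

>>> drive_tool:
  plan:
    - [[0, 0, 0], [0, 0.2, 0], 0.5]
    - [[0, 0, 0], [0, 0.15, 0], 0.5]
    - [[0, 0, 0], [0, 0, 0], 0.5]

```text
clock: 21.78
eef_pos: [0.5595, -0.0947, 0.0768]
tcp_rot: [-0.5, 0.5, -0.5, 0.5]
force: [0.2, -0.0, -1.0]
width: 0.0148
```

>>> drive_tool:
  plan:
    - [[0, 0, 0], [0, 0.15, 0], 0.5]
    - [[0, 0, 0], [0, 0.1, 0], 0.5]
    - [[0, 0, 0], [0, 0, 0], 0.5]

```text
clock: 22.15
eef_pos: [0.5595, -0.0948, 0.0744]
tcp_rot: [-0.5, 0.5, -0.5, 0.5]
force: [-0.4, -0.9, -0.9]
width: 0.0154
```

>>> drive_tool:
  plan:
    - [[0, 0, 0], [0, 0.1, 0], 0.5]
    - [[0, 0, 0], [0, 0, 0], 0.5]

```text
clock: 22.4
eef_pos: [0.5596, -0.0948, 0.0734]
tcp_rot: [-0.5, 0.5, -0.5, 0.5]
force: [-0.5, -0.1, -0.1]
width: 0.0153
```

>>> drive_tool:
  plan:
    - [[0, 0, 0], [0, 0.1, 0], 0.5]
    - [[0, 0, 0], [0, 0, 0], 0.5]

```text
clock: 22.65
eef_pos: [0.5597, -0.0948, 0.0724]
tcp_rot: [-0.5, 0.5, -0.5, 0.5]
force: [0.6, 0.1, -0.4]
width: 0.0155
```

>>> drive_tool:
  plan:
    - [[0, 0, 0], [0, 0.1, 0], 0.5]
    - [[0, 0, 0], [0, 0, 0], 0.5]

```text
clock: 22.9
eef_pos: [0.5597, -0.0948, 0.0723]
tcp_rot: [0.5, -0.5, 0.5, -0.5]
force: [-3.3, 0.4, 9.2]
width: 0.0154
```

The bolster seated at the expected height (TCP z 0.072 against a predicted 0.0724). I release and lift off.

>>> drive_tool:
  plan:
    - [[0, 0, 0], [0, -0.05, 0], 0.5]
    - [[0, 0, 0], [0, 0, 0], 2.0]
    - [[0, 0, 0], [0, 0, 0], 3.5]
    - [[0, 0, 0], [0, 0, 0], 5]
    - [[0, 0, 0], [0, 0, 0], 5]
    - [[0, 0, 0], [0, 0, 0], 5]
    - [[0, 0, 0], [0, -2, 0], 5]
    - [[0, 0, 0], [0, -3, 0], 5]
    - [[0, 0, 0], [0, -5, 0], 5]
    - [[0, 0, 0], [0, -4, 0], 5]
    - [[0, 0, 0], [0, 0, 0], 5]
    - [[0, 0, 0], [0, 0, 0], 5]

```text
clock: 24.4
eef_pos: [0.5593, -0.0947, 0.2114]
tcp_rot: [-0.5, 0.5, -0.5, 0.5]
force: [0.0, 0.8, -0.8]
width: 0.0499
```

Run:
```python
from h import *
from bench import *
import cv2
state()
cv2.imwrite("pics/w8.png",snapshot("wrist")[:,:,::-1])
cv2.imwrite("pics/s8.png",cv2.resize(snapshot("side")[110:250,300:480],(771,600),interpolation=cv2.INTER_CUBIC)[:,:,::-1])
```

```text
t 24.4 p [ 0.5593 -0.0947  0.2114] F [ 0.   0.8 -0.8] w 0.0499
x [-0.001 -1.    -0.   ] y [-0.001  0.    -1.   ] z [ 1.    -0.001 -0.001] q [-0.3   0.38 -0.07  1.12 -0.    1.27]
```

View pics/w8.png

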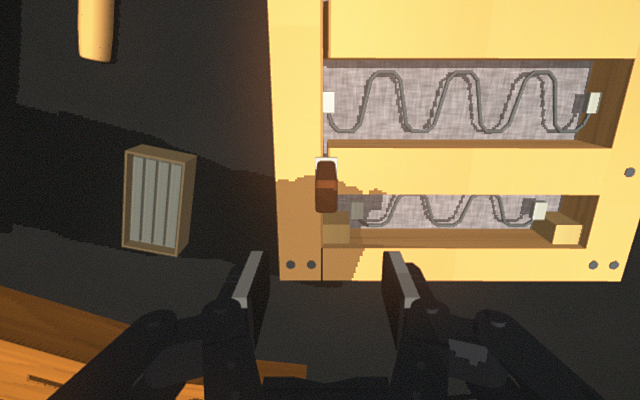

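View pics/s8.png

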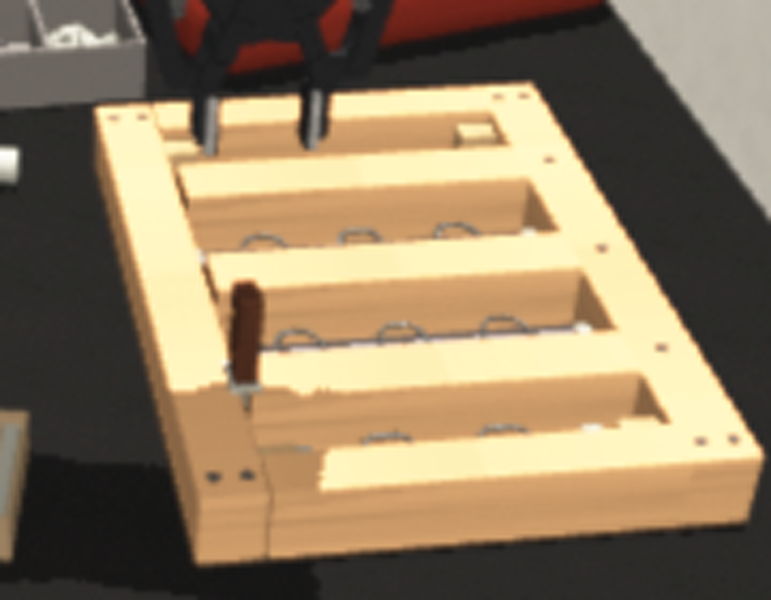

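The feeler stands upright in the right joint (wrist (326,180), side crop (245,335)), and the gripper is clear above it.

```bash
python3 -c "
from bench import *
print(finish_job())"
```

```text
the job is handed in; nothing more can be done
None
```

The open joint is the right one. The feeler now stands there upright, pushed in to its bolster, with the gripper clear above it, and I handed the job in at about 24.5 s of the 72 s allowed.

I drew the feeler from the middle-sized block and tried the joints in the order you asked:

| Joint | Result | Force reading |
|---|---|---|
| Left | stopped about 17 mm down | about 12.5 N |
| Middle | stopped about 8 mm down | about 12 N |
| Right | went in with no resistance until the bolster met the rail | about 9 N on seating |

- **Seating check:** the bolster stopped at TCP height 0.0723 m, against 0.0724 m predicted. I did not separately measure the bolster's height from the images.
- **Last pictures:** the wrist and side views both show the feeler upright in the right joint.
- **Other objects:** I saw no contact with anything else, but I did not take a full before-and-after comparison of the bench.
- **Disagreements:** no check failed. My first side-view estimates of the joints were 9 to 16 mm off in y, so I used the close wrist views instead.

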